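Fit the tube head on the vortex mixer and press it to mix

TASK

Fit the round tube head on the vortex mixer and mix its tubes: lift the head upright by its blue grip, bring it over the mixer's black drive plate and slide it about under light pressure until its socket drops over the drive pin hidden beneath it and it sits flat on the plate. Then press it fully down, without hammering or forcing it, and finish like that, still holding it with the drive pressed, because the mixer runs only while pressed. Leave the things standing round about where they are.

Things in the scene. Friction and masses are not known exactly. Their poses are not given: they have to be found in the camera images.
- mixer: Small vortex mixer, white on a grey base, 150 (its x) x 120 x 80 mm high without the drive; its feet hold it fast. Origin under its centre; drive axis upright, 14 mm to its +x. Panel faces its -x. To feel for the pin: press the head lightly and slide its centre once round a 6 mm circle about the plate centre; where they meet, the sprung plate rises and the push is gone: stop and lower.
- plate_centre (a point): Centre of the top of the round black drive plate (diameter 60 mm), on the drive axis, 98 mm up when not pressed; sinks with it. A bright steel pin stands on the plate: diameter 10, height 8, the top 1.5 mm tapered to 8 mm. Its axis is 6 mm off the centre, in a direction that differs each time (the motor stops anywhere). The plate turns only stiffly (about 6 N on the pin).
- touch_drive (a joint): How far the sprung drive plate is pressed down, m: 0 free, 0.004 bottomed; the mixer runs above 0.003. The spring takes about 3 N to begin to sink, 1.2 N more per mm, and bottoms at about 8 N, the head's own weight (2.5 N) included.
- tube_head: The tube head: dark foam disc, diameter 94, 32 mm thick, blue band, eight small tubes standing in it on a 67 mm circle (caps to 41 mm above the underside), upright blue grip in the middle; 0.25 kg; starts on the worktop. Origin: centre of its flat underside, z up. There it has a round blind socket, 13 mm wide, 11 mm deep, that goes over the drive pin at any yaw.
- head_grip (a point): Point in the middle of the head's blue grip, 64 mm above the head's underside, a good place for the TCP. The grip is a bar 34 mm long (along the head's x), 15 mm thick (along the head's y: close the fingers along it), its top 82 mm above the underside.
- orange_rack: Bystander: orange tube rack, 84 x 128 x 28 mm; origin under its centre.
- tube_50: Bystander: standing tube with orange screw cap, diameter 36 mm, 98 mm high; origin under its centre.
- drop_white: Bystander: white dropper bottle, diameter 20 mm, 65 mm high; origin under its centre.
- beaker_100: Bystander: glass beaker, diameter 56 mm, 71 mm high; origin under its centre.

How it is judged:
By the outcome, as a careful person would: the job done as asked, in the order asked, and still so for the second after the job is handed in, while the arm keeps its last pose, push and grip.
It also fails if it takes over 54 s, if anything falls off the work surface, if the arm or the gripper's body presses on something with over 40 N, if the wrist force passes 120 N, or if a joint passes its speed limit or range.

ROBOT

A 6-joint arm with a two-finger parallel gripper is mounted at the origin on a cart in front of the work surface, level with it; the furniture and walls round the work are solid. World frame = base frame: x ahead of the robot, y to its left, z up, the work surface at z = 0. Lengths are in m, angles in rad, forces in N, time in s.
With the tool pointing down it reaches from about 0.3 to 0.75 m from the base axis. Payload 8.5 kg.
Tool frame: the origin (TCP) lies between the finger pads, 19 mm behind the fingertips; this is the grasp point; z points along the fingers, y is the line along which they close (so a half turn about z gives the same grasp; the last joint's range is limited). The gripper opens to 88 mm and grips with 3 to 60 N. Pads are 18 mm wide; open, the fingers measure 123 mm over their backs; the gripper's body (75 mm by 187 mm) begins 45 mm behind the grasp point.
Start: joints at [1.135, 0.381, 1.297, -0, 1.464, -0.215], TCP at [0.12, 0.537, 0.257] pointing down, gripper open.
Joint ranges: [-3.11, 3.11], [-0.89, 2.33], [0.22, 2.48], [-1.42, 4.56], [0.17, 2.85], [-2.88, 2.88]. Speed limits (rad/s): [2.39, 2.39, 3.14, 3.14, 3.14, 3.14].

INTERFACE

Orientations are given as [roll, pitch, yaw] about the fixed x, y, z axes, in that order (R = Rz(yaw) Ry(pitch) Rx(roll)).
In Python, from rig import bot gives the robot as it stands. The module is installed in compiled form; this text tells all that it offers.
- The arm moves only by the shell command python3 -m handwheel 'ROWS' [FORCE]. ROWS is JSON, a list of rows, each a list of 7 numbers: the shift along the tool's x, y, z in mm, then the turn, a rotation vector about the tool's x, y, z in degrees, then the finger opening in mm, from 0 to 88.1. A call has 1 to 12 rows; each row shifts and turns the commanded pose from where the row before left it, along the tool's axes as they then stand; what a row does not reach is not made up. A row lasts 1/8 s, in which the tool goes at most 62.5 mm and 10.7 degrees, less where a joint would pass 70% of its speed; a pose out of reach is approached as far as the arm can. A call is refused whole if a number of a shift passes 62.5 or a number of a turn 10.7, either way. A call with a gripper value outside its range is refused whole. The fingers move at their own pace and stop on an object; FORCE is the grip in N (left out, the last holds). Time passes only in rows, so rows that do not move let the fingers close. It gives the time, the measured TCP pose, the force, the opening and the grip force at its end, in the units of the state.
- bot.get_obs(): the state, without advancing time (a new reading comes with each control period).
- bot.read_camera(name): name is "side" or "top" or "wrist"; returns a dict with "pixels" (480x640x3 uint8, blue, green, red), "z_map" (480x640 float32, m along the optical axis (not along the pixel's ray), 0 where there is no reading), "fx", "fy", "cx", "cy" (pixels), "k1" (the pictures are not rectified: a ray, as slopes to the right and down, at radius r is drawn at 1 + k1 r^2 times it, then the intrinsics apply), "eye" and "rotation" of the camera in the world. Camera axes: x right, y down, z forward; pixel columns grow to the right and rows downward; lengths in m; the calibration is good to about 2 mm. A picture is of the moment at which its call begins.
- bot.job_done(): hands the job in; it is judged then, once.
The state is a dict: "time_s": time; "joint_positions": joint angles; "joint_vel": joint speeds; "joint_torque": joint torques, N m; "tool_pos": TCP position; "tool_rot": TCP orientation; "force": force on the tool from outside, world axes, zero at the start; "moment": the same for the moment, N m; "width": opening from 0.0 (shut) to 1.0 (fully open); "gripper_force": force on a finger pad.
Only numpy, scipy, OpenCV 4.12 (cv2) and the standard library are available. Lean on these libraries where they do the work, as an engineer would, in place of code of your own. Each camera call takes 0.05 s, during which the arm holds its last target. There are 200 camera calls.

## Working session

There is one attempt and no reset: what is moved stays moved. The work goes in short steps, Python scripts to look and compute and a shell command to move; the robot and the scene stay as the last step left them, time stands still between calls to the robot, and variables do not carry over. Pictures are saved under pics/ and viewed, at most 10 in all, crops included, and the job is handed in when it is done.

```bash
mkdir -p pics
cat > h.py <<'E'
import numpy as np,cv2,pickle
from rig import bot
from scipy.spatial.transform import Rotation as R
def cam(n):
    c=bot.read_camera(n); return c
def pts(c):
    h,w=c['z_map'].shape
    u,v=np.meshgrid(np.arange(w),np.arange(h))
    K=np.array([[c['fx'],0,c['cx']],[0,c['fy'],c['cy']],[0,0,1.]])
    n=cv2.undistortPoints(np.stack([u,v],-1).reshape(-1,1,2).astype(float),K,np.array([c['k1'],0,0,0.])).reshape(h,w,2)
    z=c['z_map'][...,None]
    P=np.concatenate([n*z,z],-1)
    return P@np.array(c['rotation']).T+np.array(c['eye'])
E
python3 - <<'E'
from h import *
for n in ('top','side'):
    c=cam(n); pickle.dump(c,open(n+'.pkl','wb')); cv2.imwrite(f'pics/{n}0.png',c['pixels'])
    print(n,c['eye'],c['rotation'],c['k1'],(c['z_map']>0).mean())
print(bot.get_obs())
E
```

```text
top [ 0.41018811 -0.00728389  1.09914522] [-2.96251618 -0.0122939  -1.5637514 ] -0.16365433494440743 0.9960514322916667
side [0.58555205 0.86422643 0.76260861] [-2.22913991 -0.01195073 -3.13135257] 0.058486207449667225 0.975615234375
{'time_s': 0.1, 'joint_positions': array([ 1.13468314e+00,  3.81126765e-01,  1.29810012e+00, -2.10447458e-05,
        1.46357763e+00, -2.15284233e-01]), 'joint_vel': array([-9.88449762e-05, -2.15040685e-03, -3.29363315e-03, -7.43903712e-04,
       -3.20452128e-04, -4.56724798e-04]), 'joint_torque': array([ 3.70367750e-03, -4.38656044e+01, -2.24907553e+01,  7.14449608e-02,
        3.42826475e-02, -1.08548143e-04]), 'tool_pos': array([0.12038234, 0.53645647, 0.25692911]), 'tool_rot': array([-3.14040430e+00, -2.38444955e-04,  2.92076582e+00]), 'force': array([-0.88630338, -0.04173171, -0.55519073]), 'moment': array([0.06539673, 0.08009565, 0.02178639]), 'gripper_force': 0.0, 'width': 1.0027218454538598}
```

View pics/top0.png

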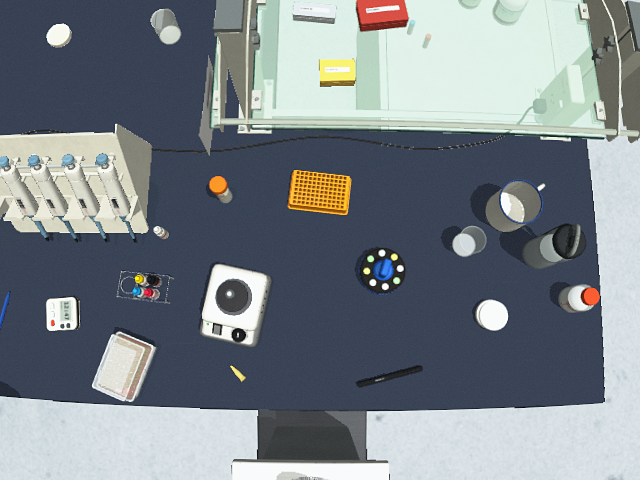

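View pics/side0.png

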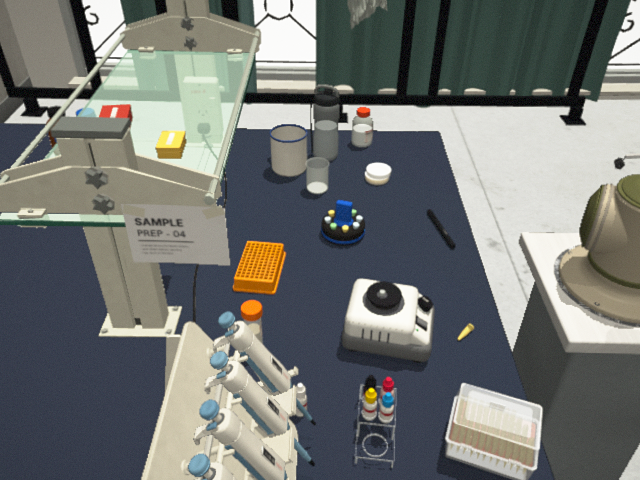

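The top view shows the mixer with its plate at about (234,295), panel towards the bottom. The tube head is at (382,270) with its blue grip, the orange rack at (320,192), tube_50 at (220,188), the dropper at (161,232) and the beaker at (468,241). Nothing stands between the head and the mixer.

```bash
sed -i "s/np.array(c\['rotation'\]).T/R.from_euler('xyz',c['rotation']).as_matrix().T/" h.py
python3 - <<'E'
from h import *
for n in('top','side'):
    c=pickle.load(open(n+'.pkl','rb')); P=pts(c); b,g,r=[c['pixels'][...,i].astype(int) for i in range(3)]
    print(n,'table',np.median(P[260:400,170:190] if n=='top' else P[300:330,500:510],axis=(0,1)).round(4))
    X,Y,Z=P[...,0],P[...,1],P[...,2]
    # grip: blue & high
    m=(b>120)&(r<80)&(Z>.05)&(Z<.1)&(abs(X-.42)<.12)&(abs(Y+.12)<.12)
    q=P[m]; print('grip',len(q),q.mean(0).round(4),q.max(0).round(4),q.min(0).round(4))
    if len(q)>20:
        t=q[q[:,2]>q[:,2].max()-.008]; print('top part',len(t),t.mean(0).round(4))
        rect=cv2.minAreaRect((t[:,:2]*1000).astype(np.float32)); print(rect)
    hm=(Z>.02)&(Z<.05)&(abs(X-.42)<.12)&(abs(Y+.12)<.12)
    if hm.sum(): print('head disc',hm.sum(),P[hm].mean(0).round(4),cv2.minEnclosingCircle((P[hm][:,:2]*1000).astype(np.float32)))
    # plate
    k=(b+g+r<170)&(Z>.088)&(Z<.115)&(X>.2)&(X<.5)&(Y>0)&(Y<.35)
    q=P[k]; print('plate',len(q),np.median(q,0).round(4),cv2.minEnclosingCircle((q[:,:2]*1000).astype(np.float32)))
    w=(Z>.068)&(Z<.088)&(X>.2)&(X<.5)&(Y>0)&(Y<.35); w=cv2.morphologyEx(w.astype(np.uint8),cv2.MORPH_OPEN,np.ones((5,5)))>0
    q=P[w]; print('mixer',len(q),q.mean(0).round(4),cv2.minAreaRect((q[:,:2]*1000).astype(np.float32)))
c=pickle.load(open('top.pkl','rb'))['pixels']
a=cv2.resize(c[250:350,190:280],(540,600),interpolation=cv2.INTER_CUBIC)
cv2.imwrite('pics/crop1.png',a)
a=cv2.resize(c[235:305,345:420],(640,597),interpolation=cv2.INTER_CUBIC)
cv2.imwrite('pics/crop2.png',a)
E
```

```text
top table [ 0.4142  0.2722 -0.    ]
grip 67 [ 0.5316 -0.1411  0.08  ] [ 0.5395 -0.1339  0.0855] [ 0.5217 -0.1504  0.0604]
top part 58 [ 0.5316 -0.1415  0.0815]
((532.5755615234375, -142.04637145996094), (12.104591369628906, 19.512306213378906), 64.4990005493164)
head disc 819 [ 0.5183 -0.1426  0.0337] ((533.6573486328125, -143.389404296875), 45.385826110839844)
plate 11 [0.4778 0.1213 0.0978] ((480.1610412597656, 149.52537536621094), 29.270042419433594)
mixer 2252 [0.43   0.1935 0.0788] ((403.81390380859375, 220.48382568359375), (189.72280883789062, 266.42071533203125), 2.5209929943084717)
side table [-0.1013 -0.6862 -0.7779]
grip 48 [ 0.5324 -0.1369  0.0804] [ 0.5391 -0.1297  0.0859] [ 0.5244 -0.1464  0.0558]
top part 40 [ 0.532  -0.1376  0.0825]
((531.8842163085938, -137.95965576171875), (16.147525787353516, 14.87094497680664), 87.40496063232422)
head disc 453 [ 0.5184 -0.1249  0.0351] ((525.4429321289062, -132.80816650390625), 43.478355407714844)
plate 520 [0.4751 0.1555 0.0995] ((479.4134216308594, 151.60995483398438), 30.217641830444336)
mixer 2211 [0.4345 0.2155 0.0798] ((437.3119201660156, 246.22409057617188), (155.00762939453125, 266.0707092285156), 19.446077346801758)
```

View pics/crop1.png

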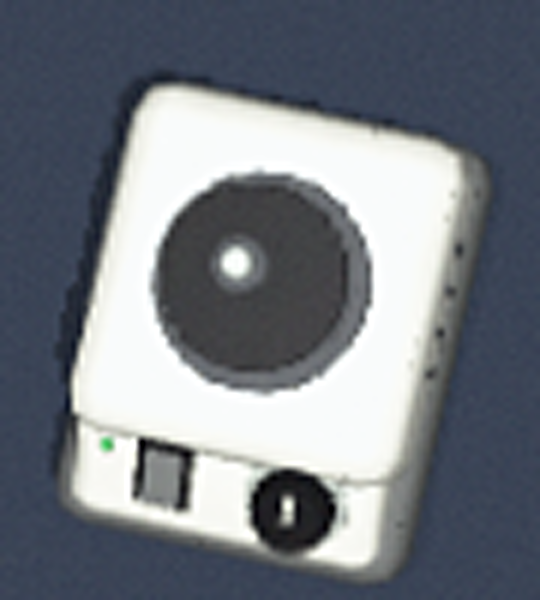

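View pics/crop2.png

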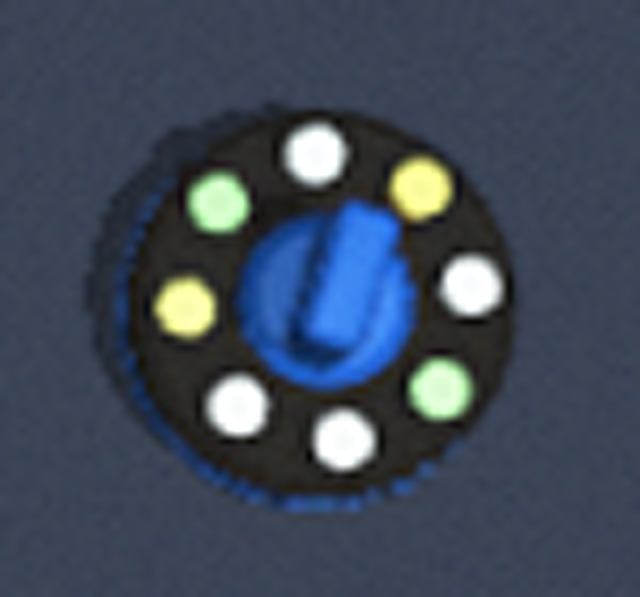

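The crops show the steel pin on the plate at about crop (237,262), with the plate disc centred near (254,276). The head stands upright, its grip bar's top running from (365,205) to (325,345) in the crop.

```bash
cat >> h.py <<'E'
def ray(c,uv,z):
    K=np.array([[c['fx'],0,c['cx']],[0,c['fy'],c['cy']],[0,0,1.]])
    n=cv2.undistortPoints(np.array(uv,float).reshape(-1,1,2),K,np.array([c['k1'],0,0,0.])).reshape(-1,2)
    d=np.c_[n,np.ones(len(n))]@R.from_euler('xyz',c['rotation']).as_matrix().T
    e=np.array(c['eye']); return e+d*((z-e[2])/d[:,2])[:,None]
E
python3 - <<'E'
from h import *
c=pickle.load(open('top.pkl','rb')); px=c['pixels']
def cr(p,x0,y0,s): p=np.array(p,float); return (p+.5)/s-.5+[x0,y0]
print('mm/px',1000/c['fx'],c['fx'])
pl=ray(c,cr([[155,276],[352,276],[254,180],[254,372],[254,276]],190,250,6),.098)[:,:2]*1e3;print('plate',pl.round(1))
print('pin',ray(c,cr([[237,262]],190,250,6),.106)[:,:2]*1e3)
s=640/75
g=ray(c,cr([[372,212],[325,338],[345,200],[395,228],[305,330],[355,348]],345,235,s),.082)[:,:2]*1e3;print('grip corners',g.round(1), g[2:].mean(0))
# tube caps at z=.041
t=ray(c,cr([[316,154],[420,188],[471,286],[440,389],[343,439],[238,406],[185,306],[219,203]],345,235,s),.041)[:,:2]*1e3
print('caps',t.mean(0),np.linalg.norm(t-t.mean(0),axis=1).round(1))
# mixer body corners/top face edges z=.08
m=ray(c,cr([[150,85],[460,150],[395,470],[85,410]],190,250,6),.08)[:,:2]*1e3;print('mixer',m.round(1))
s=pickle.load(open('side.pkl','rb'));cv2.imwrite('pics/side1.png',np.hstack([cv2.resize(s['pixels'][275:325,350:415],(390,300),interpolation=cv2.INTER_CUBIC),cv2.resize(s['pixels'][195:245,315:380],(390,300),interpolation=cv2.INTER_CUBIC)]))
E
```

```text
mm/px 1.8817622546941632 531.4167597449906
plate [[479.7 180.8]
 [480.5 118.4]
 [510.4 150.3]
 [450.  148.4]
 [480.1 149.4]]
pin [[483.8520517  153.58244909]]
grip corners [[ 554.  -148.7]
 [ 525.1 -137.6]
 [ 556.7 -142.5]
 [ 550.4 -153.9]
 [ 526.9 -133. ]
 [ 522.9 -144.4]] [ 539.21642975 -143.4535751 ]
caps [ 539.70659718 -143.93436933] [34.  33.9 33.8 34.  33.9 34.  34.2 34. ]
mixer [[542.6 188.1]
 [522.7  86.9]
 [420.4 105.4]
 [437.7 205.3]]
```

View pics/side1.png

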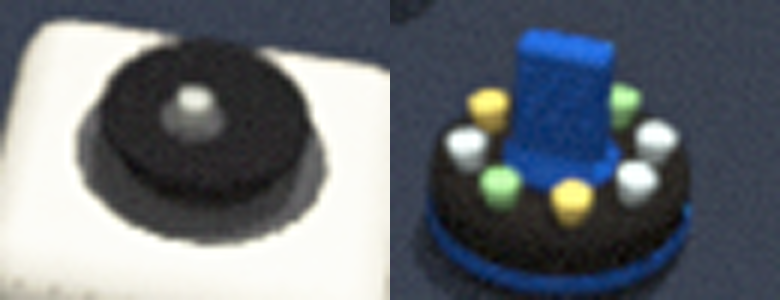

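```bash
python3 -m handwheel '[[-44,-43,0,0,0,0,88],[-44,-43,0,0,0,0,88],[-44,-43,0,0,0,0,88],[-44,-43,0,0,0,0,88],[-44,-43,0,0,0,0,88],[-44,-43,0,0,0,0,88],[-44,-43,0,0,0,0,88],[-44,-43,0,0,0,0,88],[-44,-43,0,0,0,0,88],[-44,-43,0,0,0,0,88],[-44,-43,0,0,0,0,88],[0,0,0,0,0,0,88]]' 10
cat > to.py <<'E'
import sys
from h import *
def to(x,y,z,yaw):
    o=bot.get_obs(); M=R.from_euler('xyz',o['tool_rot']); 
    print('tcp',(o['tool_pos']*1e3).round(1),'rpy',np.degrees(o['tool_rot']).round(2),'F',o['force'].round(2),'q',o['joint_positions'].round(2),'t',o['time_s'],'w',round(o['width']*88.1,1),round(o['gripper_force'],1))
    d=M.inv().apply(np.array([x,y,z])-o['tool_pos']*1e3); print('shift tool mm',d.round(1))
    rv=(M.inv()*R.from_euler('xyz',[180,0,yaw],degrees=True)).as_rotvec(degrees=True); print('turn',rv.round(2))
if len(sys.argv)>1: to(*map(float,sys.argv[1:]))
E
python3 to.py 539.5 -143.7 160 162
```

```text
time_s: 1.6
tool_pos: [0.4905, -0.0339, 0.2565]
tool_rot: [-3.141, -0.001, 2.916]
force: [-0.9, 1.5, -0.4]
width: 1.001
gripper_force: 0.0
tcp [490.5 -33.9 256.5] rpy [-1.7999e+02 -6.0000e-02  1.6710e+02] F [-0.94  1.52 -0.36] q [-0.31  0.28  1.45 -0.    1.41 -1.66] t 1.6 w 88.2 0.0
shift tool mm [-72.4 -96.   96.4]
turn [-0.02 -0.06  5.1 ]
```

```bash
python3 -m handwheel '[[-36,-48,10,0,0,0,88],[-36,-48,10,0,0,0,88],[0,0,40,0,0,5,88],[0,0,36,0,0,0,88],[0,0,0,0,0,0,88]]'
python3 - <<'E'
from h import *
c=cam('wrist'); pickle.dump(c,open('w.pkl','wb')); cv2.imwrite('pics/w0.png',c['pixels']); print(c['eye'],c['rotation'])
E
python3 to.py 539.5 -143.7 64 162
```

```text
time_s: 2.22
tool_pos: [0.5371, -0.139, 0.1596]
tool_rot: [3.141, -0.006, 2.834]
force: [0.2, -0.2, 0.7]
width: 1.0
gripper_force: 0.0
[ 0.47020614 -0.11733908  0.28782242] [ 2.86534368e+00 -9.67155833e-04  1.26288350e+00]
tcp [ 538.1 -139.5  161.6] rpy [ 1.7998e+02 -9.0000e-02  1.6240e+02] F [0.47 0.34 0.4 ] q [-0.47  0.48  1.43  0.    1.23 -1.73] t 2.275 w 87.7 0.0
shift tool mm [-2.8 -3.6 97.6]
turn [ 0.02 -0.09  0.4 ]
```

View pics/w0.png

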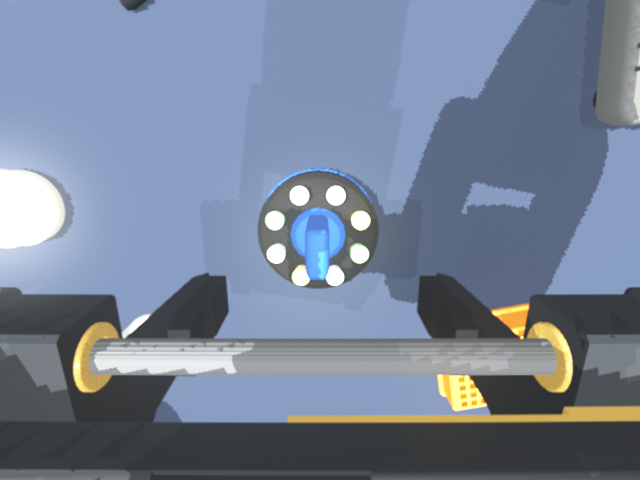

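The wrist view shows the head upright at (318,230), with the grip bar vertical in the image between the fingers; I measure the cap ring and yaw from it.

```bash
python3 - <<'E'
from h import *
c=pickle.load(open('w.pkl','rb'))
t=ray(c,[(299,195),(336,195),(361,220),(360,254),(335,276),(301,276),(275,253),(274,220)],.041)[:,:2]*1e3
m=t.mean(0);d=t-m;a=np.degrees(np.arctan2(d[:,1],d[:,0]));print(m,np.linalg.norm(d,axis=1).round(1),(a%45).round(1))
E
python3 to.py 539.5 -143.7 64 162
```

```text
[ 539.33883565 -142.77679832] [34.  34.  34.2 34.5 33.8 33.7 34.4 34.3] [5.3 4.4 4.5 4.5 5.2 5.  3.8 5.3]
tcp [ 538.1 -139.5  161.6] rpy [ 1.7998e+02 -9.0000e-02  1.6240e+02] F [0.47 0.34 0.4 ] q [-0.47  0.48  1.43  0.    1.23 -1.73] t 2.275 w 87.7 0.0
shift tool mm [-2.8 -3.6 97.6]
turn [ 0.02 -0.09  0.4 ]
```

```bash
python3 -m handwheel '[[-2.5,-3,0,0,0,0,88],[0,0,32,0,0,0,88],[0,0,32,0,0,0,88],[0,0,25,0,0,0,88],[0,0,8.5,0,0,0,88],[0,0,0,0,0,0,88]]'
python3 to.py 539.5 -143.2 64 162.25
```

```text
time_s: 3.02
tool_pos: [0.5403, -0.1441, 0.0648]
tool_rot: [-3.141, 0.001, 2.834]
force: [-0.1, -0.3, 0.2]
width: 0.995
gripper_force: 0.0
tcp [ 540.3 -144.1   64.8] rpy [-1.7999e+02  7.0000e-02  1.6236e+02] F [-0.05 -0.34  0.21] q [-0.47  0.61  1.53  0.    1.   -1.74] t 3.025 w 87.7 0.0
shift tool mm [1.1 0.6 0.8]
turn [-0.01  0.07  0.11]
```

```bash
python3 -m handwheel '[[1,0.5,0.8,0,0,0,15],[0,0,0,0,0,0,12],[0,0,0,0,0,0,12],[0,0,0,0,0,0,12],[0,0,0,0,0,0,12],[0,0,0,0,0,0,12]]' 30
python3 to.py 539.5 -143.2 64 162.25
```

```text
time_s: 3.78
tool_pos: [0.539, -0.1431, 0.0631]
tool_rot: [-3.142, -0.0, 2.834]
force: [-0.7, -0.4, 0.3]
width: 0.344
gripper_force: 0.0
tcp [ 539.  -143.1   63.1] rpy [-180.     -0.    162.35] F [-0.65 -0.43  0.31] q [-0.47  0.61  1.54 -0.    1.   -1.73] t 3.775 w 30.3 0.0
shift tool mm [-0.5  0.1 -0.9]
turn [-0.  -0.   0.1]
```

```bash
python3 -m handwheel '[[0,0,0,0,0,0,5],[0,0,0,0,0,0,5],[0,0,0,0,0,0,5],[0,0,0,0,0,0,5]]' 30
for i in 1; do python3 to.py 539.5 -143.2 64 162.25; done
python3 -m handwheel '[[0,0,-20,0,0,0,5],[0,0,-50,0,0,0,5],[0,0,-50,0,0,0,5],[0,0,0,0,0,0,5]]'
python3 to.py 484 153.6 200 162.25
```

```text
time_s: 4.28
tool_pos: [0.539, -0.1432, 0.0631]
tool_rot: [-3.142, -0.0, 2.834]
force: [-0.1, -0.7, -1.0]
width: 0.172
gripper_force: 30.0
tcp [ 539.  -143.2   63.1] rpy [-1.8000e+02 -1.0000e-02  1.6235e+02] F [-0.1  -0.67 -1.02] q [-0.47  0.61  1.54 -0.    1.   -1.73] t 4.275 w 15.1 30.0
shift tool mm [-0.5  0.2 -0.9]
turn [-0.   -0.01  0.1 ]
time_s: 4.78
tool_pos: [0.54, -0.1435, 0.1862]
tool_rot: [-3.141, 0.006, 2.834]
force: [0.3, -0.1, -4.6]
width: 0.168
gripper_force: 30.0
tcp [ 540.  -143.5  186.2] rpy [-179.95    0.37  162.36] F [ 0.32 -0.09 -4.55] q [-0.47  0.45  1.39  0.    1.29 -1.73] t 4.775 w 14.8 30.0
shift tool mm [143.4 266.2 -15. ]
turn [-0.05  0.37  0.11]
```

```bash
python3 - <<'E'
from h import *
for n in('top','side'):
    P=pts(pickle.load(open(n+'.pkl','rb'))).reshape(-1,3)
    q=P[(P[:,2]>.12)&(P[:,2]<.5)&(P[:,0]>.3)&(P[:,0]<.75)&(P[:,1]<.5)&(P[:,1]>-.3)]
    k=q[np.argsort(q[:,1])][:5] if len(q) else q; print(n,len(q),k.round(3), q.max(0) if len(q) else '')
E
python3 -m handwheel '[[24,44.4,0,0,0,0,5],[24,44.4,0,0,0,0,5],[24,44.4,0,0,0,0,5],[24,44.4,0,0,0,0,5],[24,44.4,0,0,0,0,5],[24,44.4,0,0,0,0,5],[0,0,0,0,0,0,5],[0,0,0,0,0,0,5]]'
python3 - <<'E'
from h import *
for n in('top','side'):
    c=cam(n);pickle.dump(c,open(n+'2.pkl','wb'))
    px=c['pixels']
    a=px[220:350,150:330] if n=='top' else px[215:345,300:460]
    cv2.imwrite(f'pics/{n}2.png',cv2.resize(a,None,fx=4,fy=4,interpolation=cv2.INTER_CUBIC))
E
python3 to.py 484 153.6 180 162.25
```

```text
top 8379 [[ 0.747 -0.3    0.291]
 [ 0.745 -0.299  0.287]
 [ 0.747 -0.299  0.294]
 [ 0.747 -0.298  0.29 ]
 [ 0.748 -0.298  0.291]] [0.74999931 0.49993634 0.29779412]
side 14187 [[ 0.747 -0.297  0.291]
 [ 0.749 -0.297  0.293]
 [ 0.747 -0.297  0.293]
 [ 0.744 -0.293  0.291]
 [ 0.748 -0.292  0.293]] [0.74999516 0.49999363 0.29835548]
time_s: 5.78
tool_pos: [0.4821, 0.1541, 0.1819]
tool_rot: [-3.14, -0.002, 2.834]
force: [0.2, 0.7, -2.6]
width: 0.167
gripper_force: 30.0
tcp [482.6 153.4 182.4] rpy [-1.7996e+02 -7.0000e-02  1.6227e+02] F [ 0.21 -0.33 -2.49] q [ 0.07  0.38  1.54 -0.    1.23 -1.19] t 5.875 w 14.8 30.0
shift tool mm [-1.3  0.6  2.4]
turn [-0.04 -0.07  0.02]
```

View pics/side2.png

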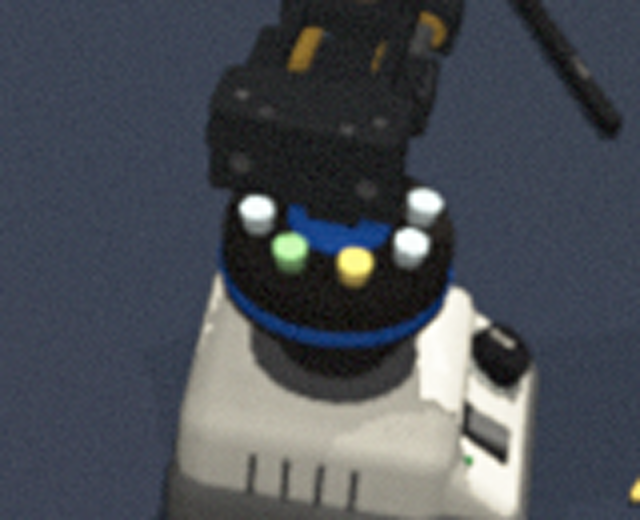

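The side view shows the head held level above the plate, five caps visible, e.g. (258,207), (355,261), (425,200) in the crop. I compare its axis with the pin in the same camera, so the calibration error cancels.

```bash
python3 - <<'E'
from h import *
from scipy.optimize import least_squares
s=pickle.load(open('side.pkl','rb'))
cr=lambda p,x,y,k:(np.array(p,float)+.5)/k-.5+[x,y]
print('pin side',ray(s,cr([[193,94]],350,275,6),.106)[:,:2]*1e3,'plate',ray(s,cr([[103,118],[310,128],[205,40],[207,205]],350,275,6),.098)[:,:2].round(4)*1e3)
t=ray(s,cr([[258,207],[290,247],[355,261],[411,243],[425,200]],300,215,4),.160)[:,:2]*1e3
f=lambda p:np.linalg.norm(t-p,axis=1)-33.5
r=least_squares(f,[480,150]);print('head side',r.x,r.fun.round(1), t.round(1))
c=pickle.load(open('top2.pkl','rb'));P=pts(c)
Z=P[...,2];m=(Z>.12)&(Z<.168)&(abs(P[...,0]-.48)<.07)&(abs(P[...,1]-.15)<.07);print('top pts',m.sum(),np.percentile(P[m],[1,99],axis=0).round(4) if m.sum() else '')
E
python3 to.py 484 153.6 172 162.25
```

```text
pin side [[483.41074334 152.59988339]] plate [[508.  154.4]
 [450.7 157. ]
 [477.1 121.2]
 [481.6 187.9]]
head side [482.20754549 153.99808815] [ 0.3  0.4 -0.3  0.1  0.6] [[516.  155.6]
 [504.6 179.5]
 [479.7 187.1]
 [456.8 175.9]
 [448.4 149.5]]
top pts 220 [[0.4397 0.1065 0.13  ]
 [0.5089 0.1853 0.1615]]
tcp [482.6 153.4 182.4] rpy [-1.7996e+02 -7.0000e-02  1.6227e+02] F [ 0.21 -0.33 -2.49] q [ 0.07  0.38  1.54 -0.    1.23 -1.19] t 5.875 w 14.8 30.0
shift tool mm [-1.3  0.6 10.4]
turn [-0.04 -0.07  0.02]
```

View pics/top2.png

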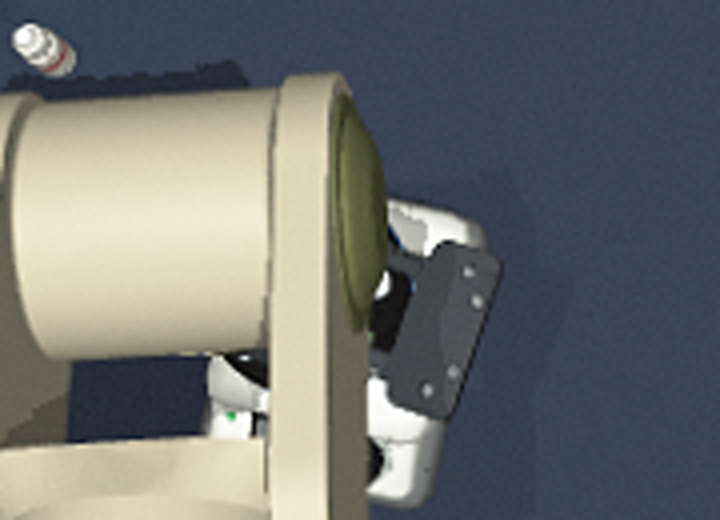

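The top view is blocked by the arm, so the side measurement counts. Both estimates agree within about 1.5 mm; I correct and lower gently.

```bash
python3 -m handwheel '[[-1.5,0,5,0,0,0,5],[0,0,4,0,0,0,5],[0,0,0,0,0,0,5],[0,0,0,0,0,0,5]]'; python3 -m handwheel '[[0,0,1,0,0,0,5],[0,0,1,0,0,0,5],[0,0,1,0,0,0,5],[0,0,1,0,0,0,5],[0,0,0,0,0,0,5],[0,0,0,0,0,0,5]]'
python3 to.py 484 152.9 168 162.25
```

```text
time_s: 6.38
tool_pos: [0.484, 0.1538, 0.1742]
tool_rot: [3.142, 0.0, 2.833]
force: [0.1, 0.8, -2.7]
width: 0.169
gripper_force: 30.0
time_s: 7.12
tool_pos: [0.484, 0.1539, 0.1702]
tool_rot: [3.142, 0.0, 2.834]
force: [-0.7, 0.6, -3.5]
width: 0.167
gripper_force: 30.0
tcp [484.  153.9 170.2] rpy [180.     0.   162.35] F [-0.69  0.64 -3.49] q [ 0.07  0.39  1.55  0.    1.19 -1.19] t 7.125 w 14.7 30.0
shift tool mm [-0.3 -1.   2.2]
turn [0.  0.  0.1]
```

```bash
for r in 1 2 3; do :; done
python3 -m handwheel '[[0,-0.6,0,0,0,0,5],[0,0,0.5,0,0,0,5],[0,0,0.5,0,0,0,5],[0,0,0.5,0,0,0,5],[0,0,0,0,0,0,5],[0,0,0,0,0,0,5]]';python3 -m handwheel '[[0,0,0.5,0,0,0,5],[0,0,0.5,0,0,0,5],[0,0,0,0,0,0,5],[0,0,0,0,0,0,5]]'
```

```text
time_s: 7.88
tool_pos: [0.4838, 0.1534, 0.1687]
tool_rot: [3.142, 0.0, 2.834]
force: [0.0, -0.4, -3.8]
width: 0.17
gripper_force: 30.0
time_s: 8.38
tool_pos: [0.4838, 0.1533, 0.1677]
tool_rot: [-3.142, 0.0, 2.834]
force: [-0.5, -0.1, -2.8]
width: 0.168
gripper_force: 30.0
```

```bash
python3 -m handwheel '[[0,0,0.5,0,0,0,5],[0,0,0.5,0,0,0,5],[0,0,0,0,0,0,5],[0,0,0,0,0,0,5]]';python3 -m handwheel '[[0,0,0.5,0,0,0,5],[0,0,0.5,0,0,0,5],[0,0,0,0,0,0,5],[0,0,0,0,0,0,5]]'
```

```text
time_s: 8.88
tool_pos: [0.4838, 0.1533, 0.1666]
tool_rot: [-3.142, -0.0, 2.834]
force: [0.1, -0.3, -3.4]
width: 0.166
gripper_force: 30.0
time_s: 9.38
tool_pos: [0.4838, 0.1533, 0.1657]
tool_rot: [3.142, -0.0, 2.834]
force: [1.1, 1.1, -2.7]
width: 0.166
gripper_force: 30.0
```

The underside is some 3 mm below the pin top with no push, so the socket seems to be over the pin. Continuing gently.

```bash
python3 -m handwheel '[[0,0,0.5,0,0,0,5],[0,0,0.5,0,0,0,5],[0,0,0.5,0,0,0,5],[0,0,0,0,0,0,5],[0,0,0,0,0,0,5]]';python3 -m handwheel '[[0,0,0.5,0,0,0,5],[0,0,0.5,0,0,0,5],[0,0,0.5,0,0,0,5],[0,0,0,0,0,0,5],[0,0,0,0,0,0,5]]';python3 -m handwheel '[[0,0,0.5,0,0,0,5],[0,0,0.5,0,0,0,5],[0,0,0,0,0,0,5],[0,0,0,0,0,0,5]]'
```

```text
time_s: 10.0
tool_pos: [0.4838, 0.1533, 0.1642]
tool_rot: [3.142, 0.0, 2.833]
force: [-0.2, -1.6, -2.8]
width: 0.167
gripper_force: 30.0
time_s: 10.62
tool_pos: [0.4838, 0.1533, 0.1627]
tool_rot: [-3.142, 0.0, 2.834]
force: [0.3, -0.5, -3.5]
width: 0.168
gripper_force: 30.0
time_s: 11.12
tool_pos: [0.4838, 0.1533, 0.1617]
tool_rot: [3.142, 0.0, 2.834]
force: [-0.2, 0.0, -3.7]
width: 0.165
gripper_force: 30.0
```

```bash
python3 -m handwheel '[[0,0,0.5,0,0,0,5],[0,0,0.5,0,0,0,5],[0,0,0,0,0,0,5],[0,0,0,0,0,0,5]]';python3 -m handwheel '[[0,0,0.5,0,0,0,5],[0,0,0.5,0,0,0,5],[0,0,0,0,0,0,5],[0,0,0,0,0,0,5]]';python3 -m handwheel '[[0,0,0.5,0,0,0,5],[0,0,0.5,0,0,0,5],[0,0,0,0,0,0,5],[0,0,0,0,0,0,5]]'
```

```text
time_s: 11.62
tool_pos: [0.4839, 0.1533, 0.1608]
tool_rot: [3.141, 0.0, 2.834]
force: [-0.3, 0.5, 0.2]
width: 0.165
gripper_force: 30.0
time_s: 12.12
tool_pos: [0.4839, 0.1533, 0.1597]
tool_rot: [3.142, 0.0, 2.834]
force: [-0.5, -0.2, 0.2]
width: 0.163
gripper_force: 30.0
time_s: 12.62
tool_pos: [0.4839, 0.1533, 0.1587]
tool_rot: [3.141, 0.0, 2.834]
force: [-0.2, -0.4, 1.6]
width: 0.166
gripper_force: 30.0
```

Contact came at 161 mm, exactly flat on the plate, and the spring is now compressing. Pressing on to the stop.

```bash
python3 -m handwheel '[[0,0,0.5,0,0,0,5],[0,0,0.5,0,0,0,5],[0,0,0,0,0,0,5],[0,0,0,0,0,0,5]]';python3 -m handwheel '[[0,0,0.5,0,0,0,5],[0,0,0,0,0,0,5],[0,0,0,0,0,0,5]]';python3 -m handwheel '[[0,0,0.4,0,0,0,5],[0,0,0,0,0,0,5],[0,0,0,0,0,0,5]]'
```

```text
time_s: 13.12
tool_pos: [0.4839, 0.1533, 0.1577]
tool_rot: [3.142, 0.0, 2.833]
force: [-0.0, -0.2, 3.7]
width: 0.163
gripper_force: 30.0
time_s: 13.5
tool_pos: [0.4839, 0.1534, 0.1572]
tool_rot: [3.142, 0.0, 2.834]
force: [0.5, 0.4, 4.5]
width: 0.165
gripper_force: 30.0
time_s: 13.88
tool_pos: [0.4839, 0.1534, 0.157]
tool_rot: [3.141, 0.001, 2.834]
force: [-0.4, -0.0, 7.0]
width: 0.169
gripper_force: 30.0
```

```bash
python3 -m handwheel '[[0,0,0.3,0,0,0,5],[0,0,0,0,0,0,5],[0,0,0,0,0,0,5],[0,0,0,0,0,0,5]]'
python3 - <<'E'
from h import *
c=cam('side');a=c['pixels'][130:360,220:480]
cv2.imwrite('pics/side3.png',cv2.resize(a,None,fx=2.5,fy=2.5,interpolation=cv2.INTER_CUBIC)); o=bot.get_obs();print(o['tool_pos'],o['force'])
E
```

```text
time_s: 14.38
tool_pos: [0.484, 0.1534, 0.157]
tool_rot: [3.141, 0.001, 2.834]
force: [-0.3, -0.0, 9.2]
width: 0.167
gripper_force: 30.0
[0.48397119 0.15336708 0.15699083] [-1.07454396 -0.16021703  9.41499219]
```

View pics/side3.png

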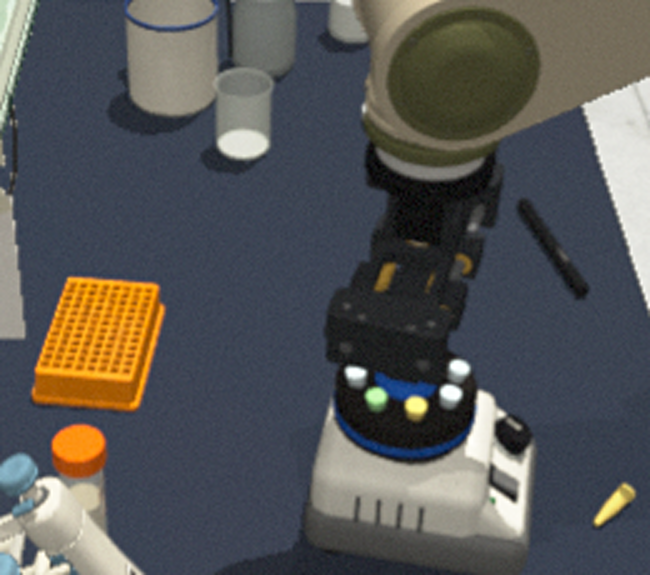

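The head sits level on the mixer at about (405,410), bottomed and still gripped, and the bystanders stand where they were.

```bash
python3 -c "
from rig import bot
print(bot.job_done())"
```

```text
the job is handed in; nothing more can be done
None
```

The tube head is over the drive pin, flat on the plate and pressed to its 4 mm stop at about 9 N; I found the pin by camera, so it dropped on without sliding, and handed in at about 14 s still holding it, bystanders untouched.

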